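# Lay the amber lens on the sprung inspection pad without harming it

### The job

Pick the amber glass lens off its cork-topped post and lay it flat and centred on the black rubber pad of the cream lens stage, then let go of it. Handle it gently, for the glass chips: grip it with no more than about 40 N, set it down without dropping it or pressing the springy pad right down, and leave the green and the clear lens undisturbed on their posts.

Things in the scene. Friction and masses are not known exactly. Their poses are not given: they have to be found in the camera images.
- amber_center (a point): Amber (orange) glass lens to move: loose disc 50 mm across lying flat, upright edge 12 mm high, shallow dome on top (16 mm in all), 45 to 75 g. Point: on its axis half-way up the edge, 6 mm above its flat underside; z up. Its underside is 47 mm above the table, on a narrower post: grip it by its edge. It chips if both fingers' forces on it sum to over 100 N (50 N a finger).
- green_center (a point): Green glass lens, same size, to be left alone; point as for the amber one. The three lenses lie on cork-topped posts 36 mm across and 32 mm tall, 110 mm apart in a row on a fixed wooden rack 90 x 300 mm, 15 mm thick. Which lens is on which post varies.
- clear_center (a point): Clear, colourless glass lens, same size, on the same rack, to be left alone; point as for the amber one.
- pad_top (a point): Lens stage, fixed: round cream base 110 mm across, 22 mm high, an aluminium collar (48 mm across, up to 34 mm), above it a flat black rubber pad 36 mm across. Point: centre of the pad's top face, 60 mm above the table; z up. The pad is sprung: sinks 1 mm per 1.2 N, at most 12 mm, and springs back. A lens lying on it has its centre point 6 mm above this point.
Not all that is in view belongs to the job. What is shaped like the part that bears pad_top but pink or yellow is not meant.

How it is judged:
By the outcome, as a careful person would: the job done as asked, in the order asked, and still so for the second after the job is handed in, with the robot touching nothing.
It also fails if it takes over 32 s, if anything falls off the work surface, if the arm or the gripper's body presses on something with over 40 N, if the wrist force passes 120 N, or if a joint passes its speed limit or range.

### The arm

A 6-joint arm with a two-finger parallel gripper is mounted at the origin on the work surface. World frame = base frame: x ahead of the robot, y to its left, z up, the work surface at z = 0. Lengths are in m, angles in rad, forces in N, time in s.
With the tool pointing down it reaches from about 0.275 to 0.825 m from the base axis. Payload 4.9 kg.
Tool frame: the origin (TCP) lies at the very end of the fingers, on their centre line; the grasp point (between the pads) lies 19 mm behind it (pinch_z is the y of the grasp point in the tool frame, in m); y points along the fingers, z is the direction in which the jaws open and shut, and the axes are right-handed (so a half turn about y gives the same grasp; the last joint's range is limited). The gripper opens to 85 mm and grips with 20 to 120 N. Pads are 22 mm wide; open, the fingers measure 114 mm over their backs; the gripper's body (76 mm by 85 mm) begins 54 mm behind the grasp point. The pads swing forward as they close: fully open they stand 13 mm farther back than shut.
Start: joints at [-1.277, 0.326, -0.193, 1.052, 0, 1.437], TCP at [0.228, -0.5, 0.231] pointing down, gripper open.
Joint ranges: [-2.65, 2.65], [-0.97, 1.79], [-1.3, 1.35], [-1.93, 2.1], [-1.47, 1.37], [-3.14, 3.14]. Speed limits (rad/s): [2.57, 2.57, 3.14, 3.14, 3.14, 3.14].

### API

Orientations are given as a unit quaternion [w, x, y, z].
In Python, from rig import * gives the robot as it stands.
- The arm moves only by the tool move_arm, never from a script. Its argument "rows" is a list of rows, each an object of numbers: "tx", "ty", "tz": the shift along the tool's x, y, z in cm; "yaw": the turn about the tool's y in degrees. In form: [{"tx": .., "ty": .., "tz": .., "yaw": ..}, ...]. A call has 1 to 8 rows; each row is the pose to reach, as a shift and turn from the pose commanded when the call began, along the tool's axes at that moment; what a row does not reach only later rows make up. A row lasts 1/12 s, in which the tool goes at most 41.7 mm and 7.16 degrees, less where a joint would pass 70% of its speed; a pose out of reach is approached as far as the arm can. A call with a gripper value outside its range is refused whole. "hand" is the finger opening in cm, from 0 to 8.54, set as the call begins (left out, the last holds). The fingers move at their own pace and stop on an object; "grip_force" is the grip in N (left out, the last holds). Time passes only in rows, so rows that repeat a pose let the fingers close. It gives the time, the measured TCP pose, the force and the opening at its end, in the units of the state.
- state(): the state, without advancing time (a new reading comes with each control period).
- capture(name): name is "scene" or "top" or "wrist"; returns a dict with "img" (420x560x3 uint8, red, green, blue), "camera_matrix" (3x3 intrinsics, pixels), "camera_from_world" (4x4, takes a point from world to camera coordinates); the wrist camera has in their place "T_tool_cam" (4x4, takes a point from camera to tool coordinates, whose origin is the TCP and whose axes are the tool frame's). Camera axes: x right, y down, z forward; pixel columns grow to the right and rows downward; lengths in m; the calibration is good to about 2 mm. A picture is of the moment at which its call begins: read the wrist's pose just before it. There is no depth.
- close_job(): hands the job in, once; it reports no verdict.
Trained networks look in a picture, given as the dict that the camera call returned (one of the last four; its "shot" number tells which), for a name from the list of things; names that differ only in an ending like _2 or _b are one class to them, and where a whole thing is asked for, a point or a joint stands for the part that bears it (a point fixed in the world has none). Each returns a list of dicts, best first, with "p" (0 to 1); they miss things now and then, are a little off and sometimes report something else, mostly with a low value. They report only what shows in the picture. A call takes as long as a camera call. They do not tell look-alikes from the thing itself.
- trace(name, picture): "region" (420x560 bool, what is visible of it) and "position" ([column, row] in pixels, amid what is visible of it).
- tip_of(name, picture): "position" ([column, row] in pixels: a listed point, or the origin of a listed thing).
The state is a dict: "t": time; "joint_positions": joint angles; "dq": joint speeds; "tau": joint torques, N m; "tcp_pos": TCP position; "tcp_rot": TCP orientation; "force": force on the tool from outside, world axes, zero at the start; "torque": the same for the moment, N m; "finger_gap": finger opening in m.
Only numpy, scipy, OpenCV 4.12 (cv2) and the standard library are available. Lean on these libraries where they do the work, as an engineer would, in place of code of your own. Each camera call takes 0.05 s, during which the arm holds its last target.

## Working session

There is one attempt and no reset: what is moved stays moved. The work goes in short steps, Python scripts to look and compute and a tool call to move; the robot and the scene stay as the last step left them, time stands still between calls to the robot, and variables do not carry over. Pictures are saved under pics/ and viewed, and the job is handed in when it is done.

Besides the shell and the picture viewer there is one more tool, called after ">>>" as name(argument=value, ...) on one line, values as JSON. move_arm: Moves the arm, as the interface text tells. Its arguments: {"type":"object","properties":{"rows":{"type":"array","items":{"type":"object","properties":{"tx":{"type":"number"},"ty":{"type":"number"},"tz":{"type":"number"},"yaw":{"type":"number"}}}},"hand":{"type":"number"},"grip_force":{"type":"number"}},"required":["rows"]}

```bash
mkdir -p pics; ls
cat > h.py <<'E'
from rig import *
import numpy as np, cv2
def save(c,n): cv2.imwrite('pics/'+n+'.png',cv2.cvtColor(c['img'],cv2.COLOR_RGB2BGR))
def R(q):
    from scipy.spatial.transform import Rotation as Ro
    return Ro.from_quat([q[1],q[2],q[3],q[0]]).as_matrix()
def P(c,s=None):
    K=np.array(c['camera_matrix'])
    if 'T_tool_cam' in c:
        T=np.eye(4);T[:3,:3]=R(s['tcp_rot']);T[:3,3]=s['tcp_pos']
        M=np.linalg.inv(T@np.array(c['T_tool_cam']))
    else: M=np.array(c['camera_from_world'])
    return K@M[:3]
def tri(Ps,uv):
    A=[]
    for p,(u,v) in zip(Ps,uv): A+= [u*p[2]-p[0],v*p[2]-p[1]]
    X=np.linalg.svd(np.array(A))[2][-1]; return X[:3]/X[3]
def atz(p,uv,z):
    u,v=uv; A=np.array([u*p[2]-p[0],v*p[2]-p[1]])
    return np.linalg.solve(A[:,:2],-(A[:,2]*z+A[:,3]))
E
python3 - <<'E'
from h import *
s=state();print({k:np.round(v,3).tolist() for k,v in s.items()})
print(R(s['tcp_rot']).round(3))
c=capture("scene");t=capture("top");save(c,'scene0');save(t,'top0')
for n in ["amber_center","green_center","clear_center","pad_top"]:
    a=tip_of(n,c);b=tip_of(n,t)
    print(n,[(np.round(d['position'],1).tolist(),round(d['p'],2)) for d in a],[(np.round(d['position'],1).tolist(),round(d['p'],2)) for d in b])
    if a and b: print(tri([P(c),P(t)],[a[0]['position'],b[0]['position']]).round(4))
E
```

```text
pics
{'t': 0.0, 'joint_positions': [-1.277, 0.327, -0.194, 1.052, 0.0, 1.437], 'dq': [-0.001, -0.002, 0.001, 0.001, 0.0, 0.001], 'tau': [-0.0, -44.34, 26.244, 0.016, -0.0, -0.0], 'tcp_pos': [0.228, -0.5, 0.23], 'tcp_rot': [0.15, -0.15, 0.692, -0.69], 'force': [0.09, -0.36, -0.414], 'torque': [0.01, -0.016, 0.002], 'finger_gap': 0.085}
[[-0.91  -0.001  0.415]
 [-0.415  0.002 -0.91 ]
 [-0.    -1.    -0.002]]
amber_center [([202.9, 197.3], 0.5)] [([367.2, 188.1], 0.54)]
[ 0.5534 -0.0979  0.0616]
green_center [([186.8, 187.7], 0.71)] [([401.3, 199.3], 0.64)]
[ 0.525  -0.1888  0.0559]
clear_center [([169.7, 177.8], 0.64)] [([443.7, 213.8], 0.59)]
[ 0.4869 -0.3034  0.0445]
pad_top [([335.9, 246.6], 0.72), ([411.5, 281.6], 0.62), ([305.7, 205.0], 0.58), ([272.0, 229.6], 0.45)] [([267.8, 243.7], 0.64), ([114.0, 163.6], 0.64), ([201.3, 183.3], 0.6), ([266.1, 171.3], 0.47)]
[ 0.3835  0.2242 -0.1054]
```

View pics/scene0.png

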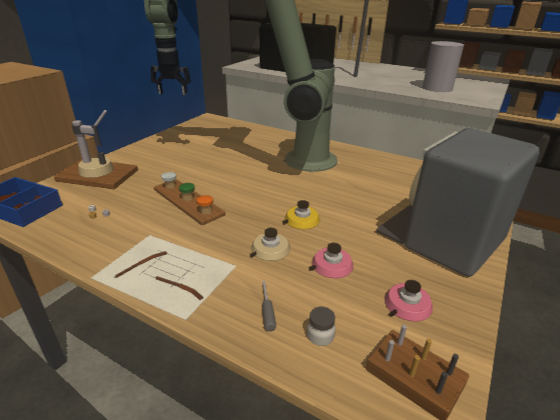

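View pics/top0.png

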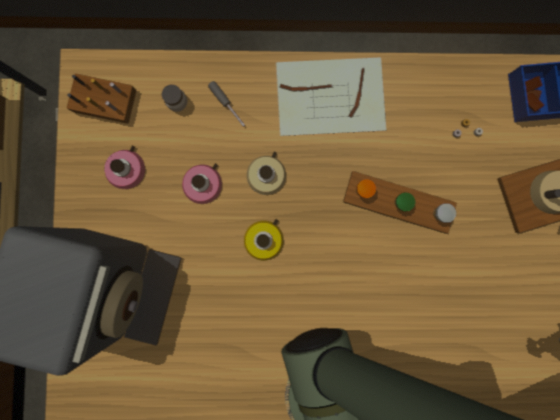

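The scene view shows amber at about (205,200) and the cream stage at (271,240). In the top view they are at (367,188) and (266,174). Two pink stages and one yellow one are decoys.

Run:
```python
from h import *
c=capture("scene");t=capture("top")
print('pad',tri([P(c),P(t)],[[272,229.6],[266.1,171.3]]).round(4), atz(P(t),[266.1,171.3],.06),atz(P(c),[272,229.6],.06))
print('amb',atz(P(t),[367.2,188.1],.053),atz(P(c),[202.9,197.3],.053))
for n,z in [("amber_center",.053),("green_center",.053),("clear_center",.053)]:
    for cc in(c,t):
        for r in trace(n,cc)[:2]: print(n,r['p'],np.round(r['position'],1),r['region'].sum(),atz(P(cc),r['position'],z+.004).round(4))
s=state();w=capture("wrist");print(s['t'],np.round(w['T_tool_cam'],4).tolist(),np.round(w['camera_matrix'],1).tolist());save(w,'w0')
```

```text
pad [0.5935 0.1701 0.0622] [0.59537756 0.16745257] [0.58961697 0.17116504]
amb [ 0.55357306 -0.09876311] [ 0.54242989 -0.1097111 ]
amber_center 0.49 [203.4 200.3] 159 [ 0.5611 -0.0918]
amber_center 0.51 [369.8 186.2] 319 [ 0.5581 -0.1047]
green_center 0.64 [402.2 202.1] 283 [ 0.5167 -0.1895]
clear_center 0.43 [171.  177.1] 117 [ 0.4979 -0.2844]
clear_center 0.71 [443.7 212.7] 325 [ 0.4894 -0.2983]
0.9 [[-0.0003, 0.9547, 0.2977, -0.076], [0.0002, -0.2977, 0.9547, -0.1429], [1.0, 0.0004, -0.0001, 0.0009], [0.0, 0.0, 0.0, 1.0]] [[371.8, 0.0, 280.6], [0.0, 371.8, 213.2], [0.0, 0.0, 1.0]]
```

```bash
ls pics
```

```text
scene0.png
top0.png
w0.png
```

>>> move_arm(rows=[{"tx": -2,"tz": -1,"yaw": -4},{"tx": -5.5,"tz": -2.7,"yaw": -10},{"tx": -9,"tz": -4.4,"yaw": -16.5},{"tx": -12.5,"tz": -6.1,"yaw": -23},{"tx": -16,"tz": -7.8,"yaw": -29.5},{"tx": -19.5,"tz": -9.5,"yaw": -36},{"tx": -23,"tz": -11.3,"yaw": -42},{"tx": -26.5,"tz": -13,"yaw": -47}], hand=8.5, grip_force=30)

```text
schema error: expected keys tx, ty, tz, yaw
```

Run:
```python
from h import *
s=state();M=R(s['tcp_rot']);print(s['t'],s['tcp_pos'],M.round(3), M.T@(np.array([.557,-.10,.2])-s['tcp_pos']),np.round(s['joint_positions'],2))
```

```text
0.95 [ 0.22819687 -0.50044658  0.23129021] [[-0.91   0.     0.415]
 [-0.415 -0.    -0.91 ]
 [-0.    -1.     0.   ]] [-0.46530179  0.03128636 -0.22795492] [-1.28  0.33 -0.19  1.05  0.    1.44]
```

>>> move_arm(rows=[{"tx": -2,"ty": 0,"tz": -1,"yaw": -4},{"tx": -5.5,"ty": 0,"tz": -2.7,"yaw": -10},{"tx": -9,"ty": 0,"tz": -4.4,"yaw": -16.5},{"tx": -12.5,"ty": 0,"tz": -6.1,"yaw": -23},{"tx": -16,"ty": 0,"tz": -7.8,"yaw": -29.5},{"tx": -19.5,"ty": 0,"tz": -9.5,"yaw": -36},{"tx": -23,"ty": 0,"tz": -11.3,"yaw": -42},{"tx": -26.5,"ty": 0,"tz": -13,"yaw": -47}], hand=8.5, grip_force=30)

```text
t: 1.62
tcp_pos: [0.4162, -0.2705, 0.2315]
tcp_rot: [-0.415, 0.414, -0.573, 0.573]
force: [1.2, -0.7, -0.5]
finger_gap: 0.085
```

Run:
```python
from h import *
s=state();M=R(s['tcp_rot']);print(s['t'],s['tcp_pos'],M.round(3), M.T@(np.array([.557,-.10,.2])-s['tcp_pos']),np.round(s['joint_positions'],2))
```

```text
1.6167 [ 0.41623916 -0.27054392  0.23150309] [[-0.313  0.     0.95 ]
 [-0.95  -0.    -0.313]
 [ 0.    -1.     0.   ]] [-0.20600805  0.03150231  0.08037148] [-0.73  0.23 -0.33  1.02  0.    1.16]
```

>>> move_arm(rows=[{"tx": -3.5,"ty": 0.5,"tz": 1.3,"yaw": 0},{"tx": -7,"ty": 1,"tz": 2.6,"yaw": 0},{"tx": -10.5,"ty": 1.5,"tz": 4,"yaw": 0},{"tx": -14,"ty": 2,"tz": 5.4,"yaw": 0},{"tx": -17.5,"ty": 2.5,"tz": 6.8,"yaw": 0},{"tx": -20,"ty": 3,"tz": 7.8,"yaw": 0},{"tx": -20.5,"ty": 3,"tz": 8,"yaw": 0},{"tx": -20.5,"ty": 3,"tz": 8,"yaw": 0}])

```text
t: 2.28
tcp_pos: [0.5569, -0.1016, 0.2008]
tcp_rot: [0.414, -0.414, 0.573, -0.573]
force: [-0.5, 0.4, -0.4]
finger_gap: 0.0848
```

```bash
cat > look.py <<'E'
from h import *
import sys
s=state();w=capture("wrist");save(w,sys.argv[1]);M=R(s['tcp_rot'])
print(s['t'],s['tcp_pos'],np.abs(s['dq']).max(),M.round(3).tolist())
for n,z in [x.split(':') for x in sys.argv[2:]]:
    z=float(z)
    for f in (tip_of,trace):
        for r in f(n,w)[:3]:
            a=atz(P(w,s),r['position'],z); print(n,f.__name__,round(r['p'],2),np.round(r['position'],1),a.round(4),'tool',(M.T@(np.r_[a,z]-s['tcp_pos'])).round(4))
np.savez('pics/'+sys.argv[1],P=P(w,s),img=w['img'])
E
python3 look.py w1 amber_center:.053 green_center:.053
```

```text
2.2833 [ 0.55690845 -0.10157165  0.20076033] 0.05099716326776769 [[-0.314, -0.001, 0.949], [-0.949, 0.0, -0.314], [0.0, -1.0, -0.001]]
amber_center call 0.93 [273.  189.4] [ 0.5531 -0.0952] tool [-0.0048  0.1478 -0.0055]
amber_center call 0.57 [274.5 186.8] [ 0.5549 -0.0936] tool [-0.007   0.1478 -0.0043]
green_center call 0.84 [275.3 310.2] [ 0.5197 -0.2007] tool [ 0.1057  0.1478 -0.0041]
green_center call 0.73 [275.  310.8] [ 0.5192 -0.2011] tool [ 0.1064  0.1478 -0.0044]
```

View pics/w1.png

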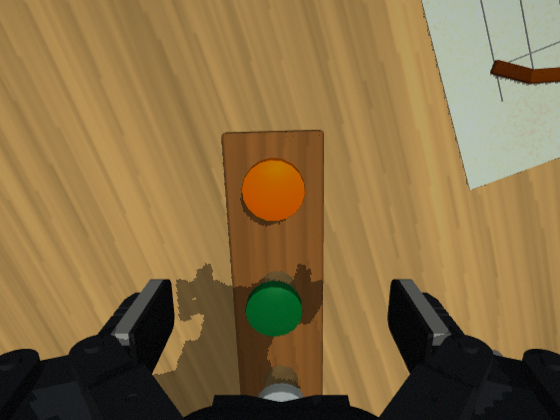

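The wrist picture shows amber at (273,190), with green below it at (275,310). The spacing at z=.053 comes to 110.5 mm, which matches the text. Next I'll centre, go down partway and look again to check height.

>>> move_arm(rows=[{"tx": -0.2,"ty": 1.5,"tz": -0.2,"yaw": 0},{"tx": -0.4,"ty": 4,"tz": -0.4,"yaw": 0},{"tx": -0.5,"ty": 6,"tz": -0.5,"yaw": 0},{"tx": -0.5,"ty": 7,"tz": -0.5,"yaw": 0},{"tx": -0.5,"ty": 7,"tz": -0.5,"yaw": 0},{"tx": -0.5,"ty": 7,"tz": -0.5,"yaw": 0}])

```text
t: 3.03
tcp_pos: [0.5529, -0.0975, 0.1316]
tcp_rot: [0.413, -0.413, 0.574, -0.574]
force: [0.3, -0.1, 0.7]
finger_gap: 0.0852
```

```bash
python3 look.py w2 amber_center:.053 green_center:.053
```

```text
3.0333 [ 0.55288126 -0.09754055  0.13157551] 0.028119135903680464 [[-0.318, -0.0, 0.948], [-0.948, 0.0, -0.318], [0.0, -1.0, -0.0]]
amber_center call 0.64 [279.7 219.2] [ 0.5537 -0.0952] tool [-0.0024  0.0786  0.    ]
amber_center call 0.6 [279.6 217.6] [ 0.5539 -0.0942] tool [-0.0035  0.0786 -0.    ]
green_center call 0.58 [280.9 369.2] [ 0.5184 -0.203 ] tool [0.1109 0.0786 0.0009]
green_center call 0.97 [281.4 367.6] [ 0.5191 -0.2018] tool [0.1095 0.0786 0.0012]
```

View pics/w2.png

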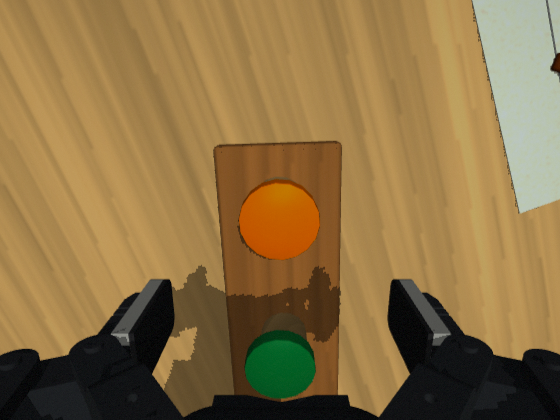

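The lens is at (280,219), between the fingers. Next I'll fit its outline in both wrist views.

```bash
cat > fit.py <<'E'
from h import *
import sys
from scipy.optimize import least_squares
def seg(img,lo=5,hi=22):
    h=cv2.cvtColor(img,cv2.COLOR_RGB2HSV)
    m=((h[...,0]>=lo-2)&(h[...,0]<hi)&(h[...,1]>225)&(h[...,2]>150)).astype(np.uint8)
    n,l,st,ce=cv2.connectedComponentsWithStats(m);i=1+np.argmax(st[1:,4]);return (l==i)
def hull(p,X,r=.025):
    a=np.linspace(0,2*np.pi,72,endpoint=False);pts=[]
    for z,rr in((-.006,r),(.006,r),(.0085,.018),(.01,.003)):
        q=p@np.c_[X[0]+rr*np.cos(a),X[1]+rr*np.sin(a),np.full(72,X[2]+z),np.ones(72)].T;pts.append((q[:2]/q[2]).T)
    return cv2.convexHull(np.vstack(pts).astype(np.float32))
if __name__=='__main__':
    D=[np.load('pics/%s.npz'%n) for n in sys.argv[1:]]
    C=[]
    for d in D:
        m=seg(d['img']);c=max(cv2.findContours(m.astype(np.uint8),0,1)[0],key=cv2.contourArea)
        print(cv2.boundingRect(c),m.sum());C.append(cv2.convexHull(c)[:,0].astype(float))
    f=lambda X:np.concatenate([[cv2.pointPolygonTest(hull(d['P'],X),tuple(map(float,q)),True)-.3 for q in c] for d,c in zip(D,C)])
    r=least_squares(f,[.554,-.095,.053],diff_step=1e-3,loss='soft_l1')
    print(r.x.round(4),np.abs(r.fun).mean())
E
python3 fit.py w1 w2; python3 fit.py w2 w2
python3 - <<'E'
from h import *
a=np.load('pics/w1.npz')['P'];b=np.load('pics/w2.npz')['P']
print(tri([a,b],[[273,189.4],[279.7,219.2]]))
E
```

```text
(242, 160, 63, 61) 2964
(239, 183, 81, 77) 4833
[ 0.5522 -0.098   0.0462] 0.6238277451958993
(239, 183, 81, 77) 4833
(239, 183, 81, 77) 4833
[ 0.552  -0.0987  0.0448] 0.6367421768142628
[ 0.55330613 -0.09538208  0.05248182]
```

>>> move_arm(rows=[{"tx": -0.2,"ty": 2,"tz": 0,"yaw": 0},{"tx": -0.2,"ty": 5,"tz": 0,"yaw": 0},{"tx": -0.2,"ty": 7.5,"tz": 0,"yaw": 0},{"tx": -0.2,"ty": 9,"tz": 0,"yaw": 0},{"tx": -0.2,"ty": 9.8,"tz": 0,"yaw": 0},{"tx": -0.2,"ty": 10,"tz": 0,"yaw": 0},{"tx": -0.2,"ty": 10,"tz": 0,"yaw": 0}])

```text
t: 3.87
tcp_pos: [0.5541, -0.095, 0.0315]
tcp_rot: [-0.413, 0.413, -0.574, 0.574]
force: [0.3, -0.6, 0.1]
finger_gap: 0.085
```

```bash
python3 look.py w3 amber_center:.053
```

```text
3.8667 [ 0.5540605  -0.09503703  0.0315439 ] 0.020747245006475915 [[-0.317, 0.0, 0.948], [-0.948, -0.0, -0.317], [0.0, -1.0, 0.0]]
amber_center call 0.59 [278.8 309.8] [ 0.554  -0.0951] tool [ 0.0001 -0.0215 -0.    ]
amber_center call 0.68 [278.  311.1] [ 0.5535 -0.0956] tool [ 0.0007 -0.0215 -0.0003]
```

View pics/w3.png

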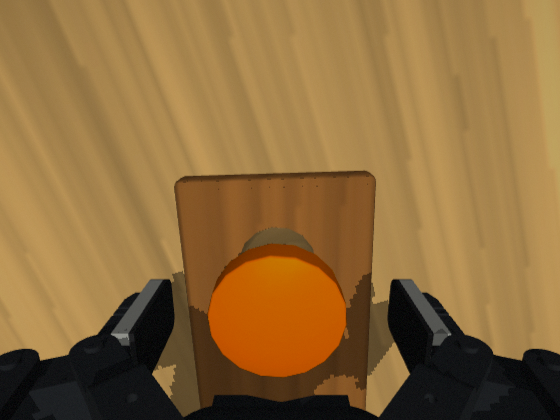

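The lens is centred between the pads at (278,310). Closing gently.

>>> move_arm(rows=[{"tx": 0,"ty": 0,"tz": 0,"yaw": 0},{"tx": 0,"ty": 0,"tz": 0,"yaw": 0},{"tx": 0,"ty": 0,"tz": 0,"yaw": 0},{"tx": 0,"ty": 0,"tz": 0,"yaw": 0},{"tx": 0,"ty": 0,"tz": 0,"yaw": 0},{"tx": 0,"ty": 0,"tz": 0,"yaw": 0}], hand=5.4, grip_force=25)

```text
t: 4.52
tcp_pos: [0.5538, -0.095, 0.0313]
tcp_rot: [-0.413, 0.413, -0.574, 0.574]
force: [0.0, -0.5, -1.2]
finger_gap: 0.0539
```

>>> move_arm(rows=[{"tx": 0,"ty": 0,"tz": 0,"yaw": 0},{"tx": 0,"ty": 0,"tz": 0,"yaw": 0},{"tx": 0,"ty": 0,"tz": 0,"yaw": 0},{"tx": 0,"ty": 0,"tz": 0,"yaw": 0}], hand=4.5, grip_force=25)

```text
t: 4.85
tcp_pos: [0.5537, -0.095, 0.0315]
tcp_rot: [-0.413, 0.413, -0.574, 0.574]
force: [-1.7, -0.1, 3.0]
finger_gap: 0.0487
```

```bash
python3 look.py w4 amber_center:.053; python3 -c "
from h import *
s=state();print(s['finger_gap'],s['force'])"
```

```text
4.85 [ 0.55374824 -0.09495777  0.03146496] 0.0018497793135301742 [[-0.317, 0.0, 0.948], [-0.948, -0.0, -0.317], [0.0, -1.0, 0.0]]
amber_center call 0.67 [278.6 312. ] [ 0.5533 -0.0959] tool [ 0.001  -0.0215 -0.0001]
amber_center call 0.79 [278.8 312.3] [ 0.5534 -0.096 ] tool [ 0.0011 -0.0215 -0.    ]
0.04871733028364477 [-0.74670313  0.94631802  4.54875311]
```

View pics/w4.png

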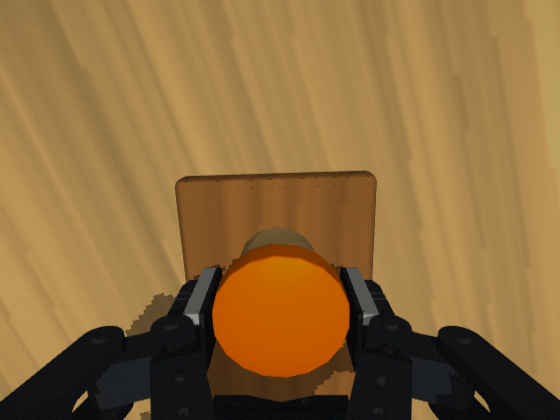

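>>> move_arm(rows=[{"tx": 0,"ty": -0.5,"tz": 0,"yaw": 0},{"tx": 0,"ty": -1.5,"tz": 0,"yaw": 0},{"tx": 0,"ty": -3.5,"tz": 0,"yaw": 0},{"tx": 0,"ty": -6,"tz": 0,"yaw": 0},{"tx": 0,"ty": -8.5,"tz": 0,"yaw": 0},{"tx": 0,"ty": -10.5,"tz": 0,"yaw": 0},{"tx": 0,"ty": -11,"tz": 0,"yaw": 0},{"tx": 0,"ty": -11,"tz": 0,"yaw": 0}])

```text
t: 5.67
tcp_pos: [0.5551, -0.0954, 0.1433]
tcp_rot: [-0.414, 0.412, -0.573, 0.575]
force: [0.0, -0.0, -0.8]
finger_gap: 0.0484
```

```bash
python3 look.py w5 amber_center:.164; python3 -c "
from h import *
s=state();print(s['finger_gap'],s['force']);M=R(s['tcp_rot']);print(M.T@(np.array([.593,.169,.142])-s['tcp_pos']))"
```

```text
5.6667 [ 0.55514828 -0.09537343  0.14328233] 0.04442362210385782 [[-0.317, 0.004, 0.948], [-0.948, -0.001, -0.317], [-0.0, -1.0, 0.004]]
amber_center call 0.79 [282.5 311. ] [ 0.556  -0.0968] tool [ 0.0011 -0.0207  0.0014]
amber_center call 0.69 [280.8 311.2] [ 0.5554 -0.0967] tool [ 0.0012 -0.0207  0.0007]
0.048703695537114004 [-0.3169075  -0.459624   -0.69524899]
[-0.26282294 -0.00193921 -0.04549599]
```

View pics/w5.png

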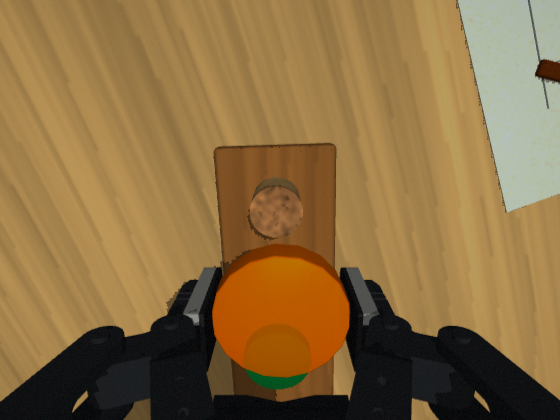

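The lens is held at (282,311) and the empty cork post shows at (275,211). Moving toward the pad.

>>> move_arm(rows=[{"tx": -1.5,"ty": 0,"tz": -0.2,"yaw": 0},{"tx": -5,"ty": 0,"tz": -0.8,"yaw": 0},{"tx": -8.5,"ty": 0,"tz": -1.5,"yaw": 0},{"tx": -12,"ty": 0,"tz": -2.2,"yaw": 0},{"tx": -15.5,"ty": 0,"tz": -2.9,"yaw": 0},{"tx": -19,"ty": 0,"tz": -3.6,"yaw": 0},{"tx": -22,"ty": 0,"tz": -4.2,"yaw": 0},{"tx": -23.5,"ty": 0,"tz": -4.5,"yaw": 0}])

```text
t: 6.48
tcp_pos: [0.5844, 0.1458, 0.1393]
tcp_rot: [0.414, -0.415, 0.574, -0.572]
force: [-0.2, -0.8, -0.1]
finger_gap: 0.0486
```

>>> move_arm(rows=[{"tx": 0,"ty": 0,"tz": 0,"yaw": 0},{"tx": 0,"ty": 0,"tz": 0,"yaw": 0}])

```text
t: 6.65
tcp_pos: [0.5844, 0.1428, 0.1395]
tcp_rot: [0.413, -0.415, 0.574, -0.573]
force: [0.3, 0.2, -1.4]
finger_gap: 0.0489
```

```bash
python3 look.py w6 pad_top:.06
```

```text
6.65 [0.58439288 0.14278288 0.13945858] 0.035699820027664295 [[-0.315, -0.003, 0.949], [-0.949, -0.001, -0.315], [0.002, -1.0, -0.003]]
pad_top call 0.75 [285. 180.] [0.5959 0.1676] tool [-0.0273  0.0794  0.0033]
pad_top call 0.64 [ 18.3 257. ] [0.4149 0.1736] tool [ 0.0241  0.0799 -0.1704]
pad_top call 0.92 [ 27.1 250.5] [0.4227 0.1759] tool [ 0.0195  0.0799 -0.1637]
pad_top call 0.67 [283.3 178.6] [0.5951 0.1687] tool [-0.0282  0.0794  0.0022]
```

View pics/w6.png

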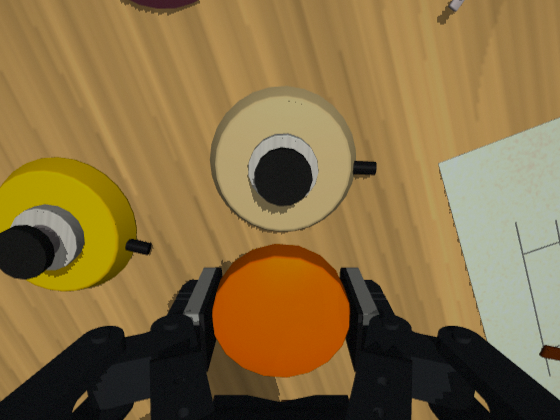

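The cream stage's black pad is at (283,177) and the held lens at (281,310). Moving above it and lower for a second view.

>>> move_arm(rows=[{"tx": -0.8,"ty": 0.2,"tz": 0.1,"yaw": 0},{"tx": -1.6,"ty": 0.8,"tz": 0.2,"yaw": 0},{"tx": -2.4,"ty": 1.4,"tz": 0.2,"yaw": 0},{"tx": -2.8,"ty": 2,"tz": 0.2,"yaw": 0},{"tx": -2.8,"ty": 2,"tz": 0.2,"yaw": 0},{"tx": -2.8,"ty": 2,"tz": 0.2,"yaw": 0},{"tx": -2.8,"ty": 2,"tz": 0.2,"yaw": 0}])

```text
t: 7.38
tcp_pos: [0.5962, 0.1681, 0.1211]
tcp_rot: [0.413, -0.413, 0.574, -0.574]
force: [0.1, -0.1, -0.2]
finger_gap: 0.0489
```

```bash
python3 look.py w7 pad_top:.06 amber_center:.141
```

```text
7.3833 [0.59616729 0.16810409 0.12105213] 0.00827826237138318 [[-0.317, -0.001, 0.948], [-0.948, -0.0, -0.317], [0.0, -1.0, -0.0]]
pad_top call 0.88 [  4.4 306.9] [0.4176 0.1755] tool [ 0.0495  0.0611 -0.1717]
pad_top call 0.58 [278.6 236.9] [0.5947 0.1657] tool [ 0.0027  0.0611 -0.0006]
pad_top call 0.77 [277.5 225.5] [0.5964 0.1726] tool [-0.0043  0.0611 -0.0012]
pad_top call 0.71 [ 17.9 300.1] [0.428  0.1771] tool [ 0.0447  0.0611 -0.1623]
amber_center call 0.62 [280.4 307.8] [0.5966 0.1677] tool [ 0.0002 -0.0199  0.0006]
amber_center call 0.89 [282.2 313.2] [0.5966 0.1653] tool [ 0.0025 -0.0199  0.0012]
```

View pics/w7.png

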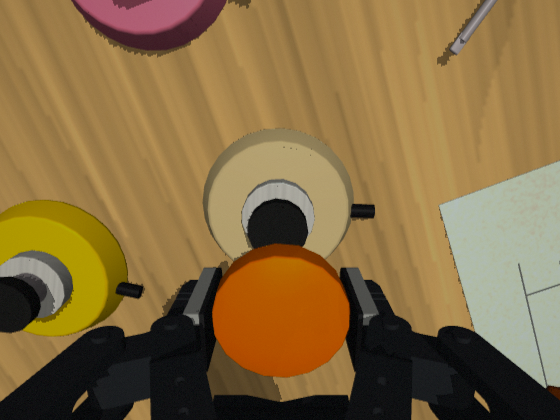

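```bash
cat > pad.py <<'E'
from h import *
from scipy.optimize import least_squares
E=[]
for n,(x0,x1,y0,y1) in (('w6',(246,322,140,214)),('w7',(240,318,195,246))):
    d=np.load('pics/%s.npz'%n);im=d['img'].max(2);m=np.zeros_like(im);m[y0:y1,x0:x1]=(im[y0:y1,x0:x1]<60)
    k,l,st,ce=cv2.connectedComponentsWithStats(m);i=1+np.argmax(st[1:,4]);m=l==i;print(n,st[i])
    rows=np.where(m.any(1))[0];pts=[]
    mid=177 if n=='w6' else 221
    for r in rows:
        c=np.where(m[r])[0]
        if r>=mid and (n=='w6' or r<238): pts+= [[c[0]-.5,r],[c[-1]+.5,r]]
    if n=='w6':
        for c in range(268,300):
            q=np.where(m[:,c])[0]; pts.append([c,q[-1]+.5])
    E.append((d['P'],np.array(pts,float)))
def f(X,sel=(0,1),z=None):
    a=np.linspace(0,2*np.pi,180,endpoint=False);o=[]
    Z=z if z else X[2]
    for j in sel:
        p,pts=E[j];q=p@np.c_[X[0]+.018*np.cos(a),X[1]+.018*np.sin(a),np.full(180,Z),np.ones(180)].T
        h=(q[:2]/q[2]).T.astype(np.float32)
        o+=[cv2.pointPolygonTest(h[:,None],tuple(map(float,t)),True) for t in pts]
    return np.array(o)
for a in (dict(),dict(z=.06),dict(z=.06,sel=(0,)),dict(z=.06,sel=(1,))):
    r=least_squares(f,[.595,.167,.06],kwargs=a,diff_step=1e-3,loss='soft_l1');print(a,r.x.round(4),np.abs(r.fun).mean().round(2))
E
python3 pad.py
```

```text
w6 [ 254  148   58   58 2614]
w7 [ 247  199   61   47 2322]
{} [0.5946 0.1684 0.0547] 0.32
{'z': 0.06} [0.5951 0.1699 0.06  ] 0.48
{'z': 0.06, 'sel': (0,)} [0.5951 0.17   0.06  ] 0.37
{'z': 0.06, 'sel': (1,)} [0.5946 0.168  0.06  ] 0.57
```

Run:
```python
from h import *
from fit import seg,hull
from scipy.optimize import least_squares
for n in ('w1','w2','w3','w4','w5','w6','w7'):
    d=np.load('pics/%s.npz'%n);m=seg(d['img']).astype(np.uint8);c=max(cv2.findContours(m,0,1)[0],key=cv2.contourArea)
    x,y,w,h=cv2.boundingRect(c)
    rows=[np.where(m[r])[0] for r in range(y+h//3,y+2*h//3)]
    cm=np.mean([(r[0]+r[-1])/2 for r in rows]);print(n,(x,y,w,h),'col',round(cm,2), 'width',max(r[-1]-r[0]+1 for r in rows))
```

```text
w1 (242, 160, 63, 61) col 272.9 width 63
w2 (239, 183, 81, 77) col 278.9 width 81
w3 (208, 255, 138, 122) col 276.87 width 138
w4 (212, 256, 137, 121) col 280.49 width 137
w5 (213, 256, 136, 120) col 280.55 width 136
w6 (213, 256, 136, 121) col 280.58 width 136
w7 (213, 256, 136, 121) col 280.56 width 136
```

```bash
cat > lx.py <<'E'
from h import *
from fit import seg,hull
from scipy.optimize import least_squares
tc=dict(w1=[.55691,-.10157,.20076],w2=[.55288,-.09754,.13158],w3=[.55406,-.09504,.03154],w4=[.55375,-.09496,.03146],w7=[.59617,.1681,.12105])
A=np.array([[-.317,-.948],[.948,-.317]])
for n,t in tc.items():
    d=np.load('pics/%s.npz'%n);z=.053 if n!='w7' else t[2]+.0215
    m=seg(d['img']).astype(np.uint8);c=cv2.convexHull(max(cv2.findContours(m,0,1)[0],key=cv2.contourArea))[:,0].astype(float)
    f=lambda X:[cv2.pointPolygonTest(hull(d['P'],[X[0],X[1],z]),tuple(map(float,q)),True)-.3 for q in c]
    r=least_squares(f,t[:2],diff_step=1e-3,loss='soft_l1');print(n,r.x.round(4),np.abs(r.fun).mean().round(2),'tool xz mm',(1e3*A@(r.x-t[:2])).round(2))
print((1e3*A@(np.array([[.5951,.170],[.5946,.168],[.5951,.1699]])-tc['w7'][:2]).T).T)
E
python3 lx.py
```

```text
w1 [ 0.5531 -0.096 ] 0.92 tool xz mm [-4.04 -5.42]
w2 [ 0.5532 -0.0957] 1.35 tool xz mm [-1.87 -0.27]
w3 [ 0.5531 -0.0959] 3.64 tool xz mm [ 1.15 -0.6 ]
w4 [ 0.5544 -0.0958] 3.08 tool xz mm [0.55 0.86]
w7 [0.5965 0.1664] 4.11 tool xz mm [1.48 0.86]
[[-1.46201 -1.61666]
 [ 0.59249 -1.45666]
 [-1.36721 -1.58496]]
```

>>> move_arm(rows=[{"tx": -0.1,"ty": 1,"tz": -0.1,"yaw": 0},{"tx": -0.2,"ty": 2.5,"tz": -0.2,"yaw": 0},{"tx": -0.2,"ty": 4,"tz": -0.2,"yaw": 0},{"tx": -0.2,"ty": 5,"tz": -0.2,"yaw": 0},{"tx": -0.2,"ty": 5.5,"tz": -0.2,"yaw": 0},{"tx": -0.2,"ty": 5.5,"tz": -0.2,"yaw": 0},{"tx": -0.2,"ty": 5.5,"tz": -0.2,"yaw": 0}])

```text
t: 8.22
tcp_pos: [0.5951, 0.1706, 0.0662]
tcp_rot: [0.413, -0.413, 0.574, -0.574]
force: [0.0, -0.4, -0.3]
finger_gap: 0.0484
```

```bash
python3 look.py w8 pad_top:.06;python3 - <<'E'
from h import *
c=capture('scene');save(dict(img=cv2.resize(c['img'][170:290,180:340],None,fx=5,fy=5,interpolation=cv2.INTER_CUBIC)),'s8')
print(state()['force'])
E
```

```text
8.2167 [0.59514527 0.17061862 0.06622034] 0.01597481579861116 [[-0.317, -0.0, 0.948], [-0.948, -0.0, -0.317], [0.0, -1.0, -0.0]]
[ 0.23796278 -0.53296812 -0.97212006]
```

View pics/s8.png

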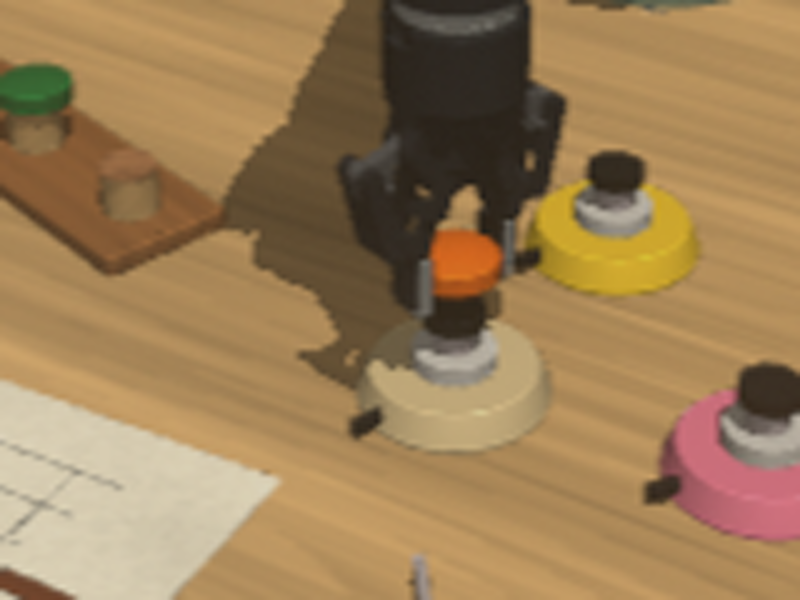

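View pics/w8.png

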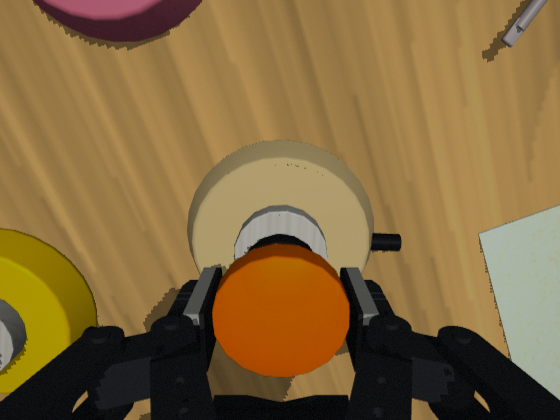

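The wrist view shows the collar at cols 236–326, centred on col 281, under the lens whose centre is also col 281. The scene view shows the lens just above the cream stage's pad. Lowering.

>>> move_arm(rows=[{"tx": 0,"ty": 0.5,"tz": 0,"yaw": 0},{"tx": 0,"ty": 1.1,"tz": 0,"yaw": 0},{"tx": 0,"ty": 1.5,"tz": 0,"yaw": 0},{"tx": 0,"ty": 1.8,"tz": 0,"yaw": 0},{"tx": 0,"ty": 1.9,"tz": 0,"yaw": 0},{"tx": 0,"ty": 1.9,"tz": 0,"yaw": 0},{"tx": 0,"ty": 1.9,"tz": 0,"yaw": 0}])

```text
t: 9.0
tcp_pos: [0.5951, 0.1706, 0.0471]
tcp_rot: [0.413, -0.413, 0.574, -0.574]
force: [0.1, 0.9, -0.4]
finger_gap: 0.049
```

>>> move_arm(rows=[{"tx": 0,"ty": 0.1,"tz": 0,"yaw": 0},{"tx": 0,"ty": 0.2,"tz": 0,"yaw": 0},{"tx": 0,"ty": 0.3,"tz": 0,"yaw": 0},{"tx": 0,"ty": 0.3,"tz": 0,"yaw": 0},{"tx": 0,"ty": 0.3,"tz": 0,"yaw": 0}])

```text
t: 9.42
tcp_pos: [0.5951, 0.1706, 0.0443]
tcp_rot: [0.413, -0.413, 0.574, -0.574]
force: [-0.4, 0.1, -1.4]
finger_gap: 0.0487
```

```bash
python3 look.py w9;python3 - <<'E'
from h import *
f=[]
c=capture('scene');save(dict(img=cv2.resize(c['img'][170:290,180:340],None,fx=5,fy=5,interpolation=cv2.INTER_CUBIC)),'s9')
for i in range(3):
    f.append(state()['force']);capture('top')
print(np.round(f,2))
E
```

```text
9.4167 [0.5950649  0.17063302 0.04425188] 0.002500305134231972 [[-0.317, -0.0, 0.948], [-0.948, -0.0, -0.317], [0.0, -1.0, -0.0]]
[[-0.2   0.2  -0.45]
 [-0.07 -0.4  -0.63]
 [-0.38  0.16 -1.14]]
```

View pics/s9.png

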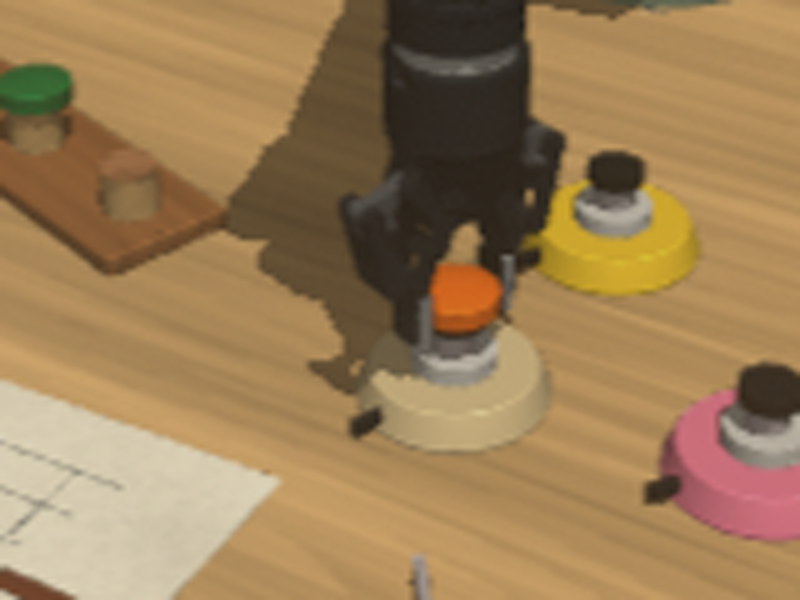

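View pics/w9.png

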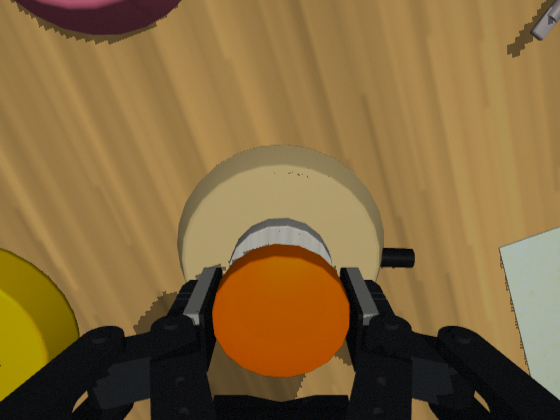

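No contact force shows yet. Going down 1 mm at a time.

>>> move_arm(rows=[{"tx": 0,"ty": 0.1,"tz": 0,"yaw": 0},{"tx": 0,"ty": 0.1,"tz": 0,"yaw": 0},{"tx": 0,"ty": 0.1,"tz": 0,"yaw": 0}])

```text
t: 9.92
tcp_pos: [0.5952, 0.1707, 0.0434]
tcp_rot: [-0.413, 0.413, -0.574, 0.574]
force: [0.7, 0.7, 0.2]
finger_gap: 0.0488
```

>>> move_arm(rows=[{"tx": 0,"ty": 0.1,"tz": 0,"yaw": 0},{"tx": 0,"ty": 0.1,"tz": 0,"yaw": 0},{"tx": 0,"ty": 0.1,"tz": 0,"yaw": 0}])

```text
t: 10.17
tcp_pos: [0.5953, 0.1707, 0.0424]
tcp_rot: [-0.413, 0.413, -0.574, 0.574]
force: [0.1, 0.4, 1.3]
finger_gap: 0.0488
```

Run:
```python
from h import *
f=[]
for i in range(8):
    f.append(state()['force'][2]);capture('top')
print(np.round(f,2),np.mean(f),state()['tcp_pos'])
```

```text
[1.27 1.53 1.77 0.86 2.02 1.66 0.59 1.66] 1.4199380794660366 [0.59524929 0.17068715 0.04237332]
```

Contact: about 2 N, roughly 2 mm of sink. Easing up 1 mm, then opening slowly.

>>> move_arm(rows=[{"tx": 0,"ty": -0.1,"tz": 0,"yaw": 0},{"tx": 0,"ty": -0.1,"tz": 0,"yaw": 0},{"tx": 0,"ty": -0.1,"tz": 0,"yaw": 0}])

```text
t: 10.82
tcp_pos: [0.5951, 0.1706, 0.0433]
tcp_rot: [-0.413, 0.413, -0.574, 0.574]
force: [1.3, 0.8, -0.4]
finger_gap: 0.0488
```

>>> move_arm(rows=[{"tx": 0,"ty": 0,"tz": 0,"yaw": 0},{"tx": 0,"ty": 0,"tz": 0,"yaw": 0},{"tx": 0,"ty": 0,"tz": 0,"yaw": 0},{"tx": 0,"ty": 0,"tz": 0,"yaw": 0}], hand=5.3, grip_force=20)

```text
t: 11.15
tcp_pos: [0.5948, 0.1706, 0.0431]
tcp_rot: [0.413, -0.413, 0.574, -0.574]
force: [-0.1, 0.8, 0.4]
finger_gap: 0.0527
```

```bash
python3 look.py w10
```

```text
11.15 [0.59483017 0.1705899  0.04311079] 0.0014927401194766736 [[-0.317, -0.001, 0.948], [-0.948, -0.0, -0.317], [0.0, -1.0, -0.0]]
```

View pics/w10.png

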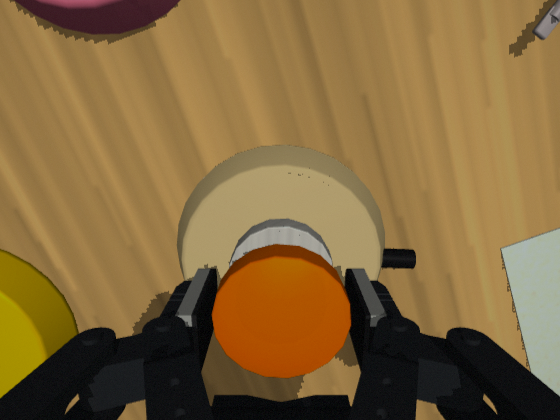

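The lens at (282,311) stayed put on release. Opening fully and rising.

>>> move_arm(rows=[{"tx": 0,"ty": 0,"tz": 0,"yaw": 0},{"tx": 0,"ty": 0,"tz": 0,"yaw": 0},{"tx": 0,"ty": 0,"tz": 0,"yaw": 0},{"tx": 0,"ty": 0,"tz": 0,"yaw": 0},{"tx": 0,"ty": 0,"tz": 0,"yaw": 0},{"tx": 0,"ty": 0,"tz": 0,"yaw": 0}], hand=8)

```text
t: 11.7
tcp_pos: [0.5951, 0.1706, 0.0433]
tcp_rot: [0.413, -0.413, 0.574, -0.574]
force: [0.5, -0.4, 0.2]
finger_gap: 0.0802
```

>>> move_arm(rows=[{"tx": 0,"ty": -0.5,"tz": 0,"yaw": 0},{"tx": 0,"ty": -2,"tz": 0,"yaw": 0},{"tx": 0,"ty": -4.5,"tz": 0,"yaw": 0},{"tx": 0,"ty": -7.5,"tz": 0,"yaw": 0},{"tx": 0,"ty": -9.5,"tz": 0,"yaw": 0},{"tx": 0,"ty": -10,"tz": 0,"yaw": 0},{"tx": 0,"ty": -10,"tz": 0,"yaw": 0},{"tx": 0,"ty": -10,"tz": 0,"yaw": 0}])

```text
t: 12.37
tcp_pos: [0.5948, 0.1706, 0.1429]
tcp_rot: [0.413, -0.413, 0.574, -0.574]
force: [-0.1, 0.2, -0.1]
finger_gap: 0.0799
```

```bash
python3 look.py w11 amber_center:.066;python3 - <<'E'
from h import *
c=capture('scene');save(dict(img=cv2.resize(c['img'][150:270,150:310],None,fx=5,fy=5,interpolation=cv2.INTER_CUBIC)),'s11')
E
```

```text
12.3667 [0.59481156 0.17059086 0.14288435] 0.023054845219210675 [[-0.317, -0.0, 0.948], [-0.948, -0.0, -0.317], [0.0, -1.0, -0.0]]
amber_center call 0.66 [283.  224.9] [0.5965 0.1692] tool [0.0008 0.0769 0.0021]
```

View pics/s11.png

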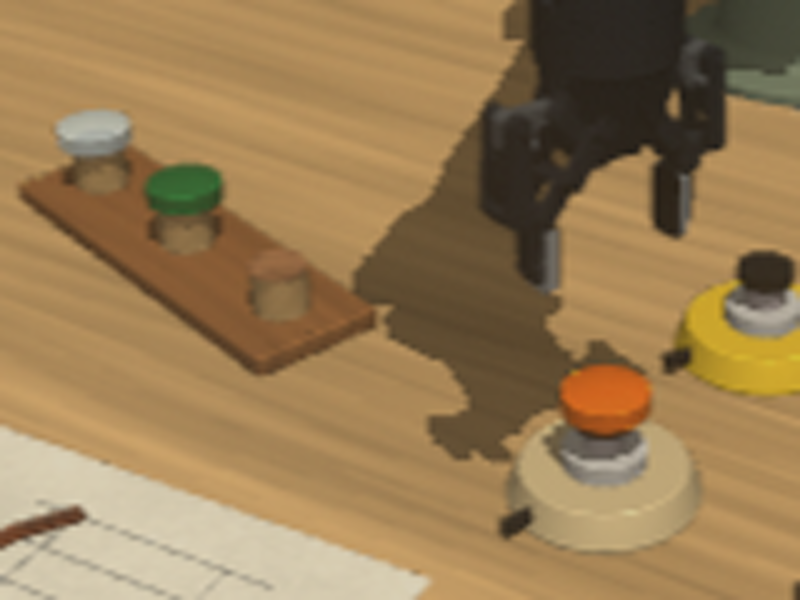

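View pics/w11.png

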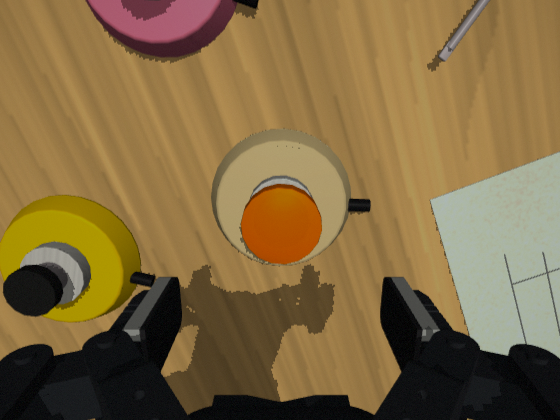

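The scene view shows the lens flat on the cream stage, with lens, collar and base all centred near col 605. Green and clear sit in place on their posts. Next I'll put a number on the centring.

Run:
```python
from h import *
from fit import seg,hull
from scipy.optimize import least_squares
d=np.load('pics/w11.npz');p=d['P']
m=seg(d['img']).astype(np.uint8);c=cv2.convexHull(max(cv2.findContours(m,0,1)[0],key=cv2.contourArea))[:,0].astype(float)
f=lambda X:[cv2.pointPolygonTest(hull(p,[X[0],X[1],.066]),tuple(map(float,q)),True)-.3 for q in c]
r=least_squares(f,[.595,.17],diff_step=1e-3,loss='soft_l1');print('lens',r.x.round(4),np.abs(r.fun).mean())
# predicted outlines overlay for coaxial stage at the lens axis
im=cv2.cvtColor(d['img'],cv2.COLOR_RGB2BGR);im=cv2.resize(im,None,fx=4,fy=4,interpolation=cv2.INTER_NEAREST)
a=np.linspace(0,2*np.pi,120)
for rr,z,col in((.025,.060,(255,0,0)),(.025,.072,(255,0,0)),(.024,.034,(255,0,255)),(.055,0,(0,255,0)),(.055,.022,(0,0,255))):
    q=p@np.c_[r.x[0]+rr*np.cos(a),r.x[1]+rr*np.sin(a),np.full(120,z),np.ones(120)].T
    cv2.polylines(im,[np.round((q[:2]/q[2]).T*4+2).astype(int)],True,col,1)
cv2.imwrite('pics/ov11.png',im[450:1100,800:1520])
```

```text
lens [0.5956 0.1698] 1.74551422244635
```

View pics/ov11.png

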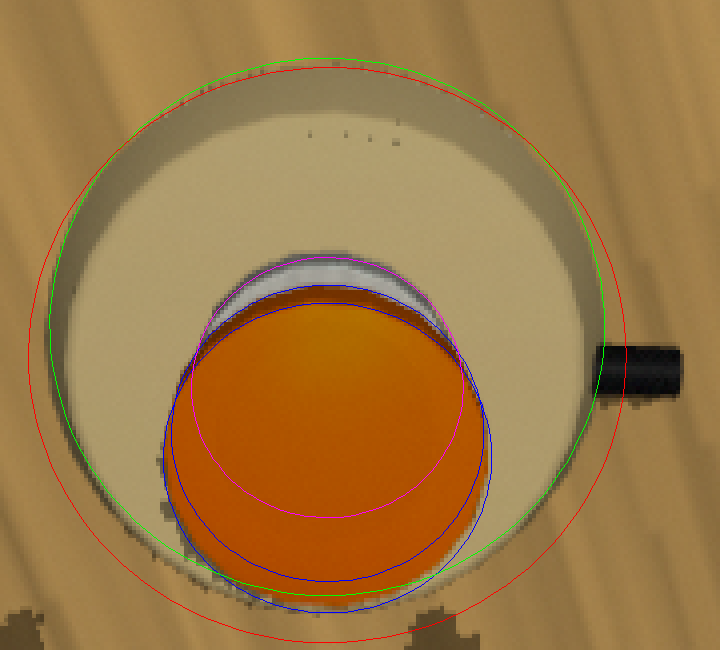

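The overlay fits coaxially: the collar and base outlines predicted from the lens axis match the picture within about 1 mm. Handing in.

```bash
python3 -c "
from h import *
print(close_job(),state()['t'])"
```

```text
the job is handed in; nothing more can be done
the job is handed in; nothing more can be done
```

The amber lens is lying flat on the black pad of the cream stage and has been let go; I handed the job in at about 12.5 s of the 32 s allowed.

- **Grip and set-down:** I gripped the lens by its edge with a 25 N grip setting. I lowered it until the pad began to give, at about 2 N and roughly 2 mm of sink. Then I eased up 1 mm, opened the fingers and rose 10 cm clear.
- **Centring:** In the last wrist picture the lens, collar and base lined up on one axis to within about 1 mm.
- **Other lenses:** The last scene picture shows the green and clear lenses in place on their posts, with the gripper clear of everything.
- **Disagreements:**
  - Fitting outlines in the wrist views put both the lens and the pad about 5–7 mm lower than stated. I put this down to fit bias, because triangulating the lens from two views gave 52.5 mm against the stated 53 mm.
  - The pad's position differed by about 2 mm between two wrist views, so I aimed between them.
  - Contact came about 1 mm lower than I had worked out from the grasp.

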